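# Load and clamp up the leak-test chamber

## Robot

A 6-joint arm with a two-finger parallel gripper is mounted at the origin on a cart in front of the work surface, level with it; the furniture and walls round the work are solid. World frame = base frame: x ahead of the robot, y to its left, z up, the work surface at z = 0. Lengths are in m, angles in rad, forces in N, time in s.
With the tool pointing down it reaches from about 0.425 to 0.95 m from the base axis. Payload 3.5 kg.
Tool frame: the origin (TCP) lies on the centre line of the jaws, within the pads' length; the fingertips stand 19 mm ahead of it and the grasp point (between the pads) is the TCP; z points along the fingers, y is the line along which they close (so a half turn about z gives the same grasp; the last joint's range is limited). The gripper opens to 85 mm and grips with 20 to 120 N. Pads are 22 mm wide; open, the fingers measure 114 mm over their backs; the gripper's body (76 mm by 85 mm) begins 54 mm behind the grasp point. The pads swing forward as they close: fully open they stand 13 mm farther back than shut.
Start: joints at [0.952, 0.286, 1.577, -0, 1.279, -0.15], TCP at [0.305, 0.602, 0.25] pointing down, gripper open.
Joint ranges: [-2.77, 2.77], [-0.9, 2.22], [0.21, 2.48], [-1.53, 4.67], [0.24, 2.81], [-2.84, 2.84]. Speed limits (rad/s): [2.79, 2.79, 3.14, 3.14, 3.14, 3.14].

## Interface

Orientations are given as a unit quaternion [x, y, z, w].
In Python, from plant import status, cams, ctrl gives the robot as it stands.
- The arm moves only by the shell command python3 -m inch 'ROWS' [FORCE]. ROWS is JSON, a list of rows, each a list of 3 entries, a list of its own where there are three numbers: the opening, from -1 (shut) to 1 (fully open), then the shift along the tool's x, y, z in cm, then the turn about the tool's z in rad. In form: [[jaw, [dx, dy, dz], twist], ...]. A call has 1 to 20 rows; each row is the pose to reach, as a shift and turn from the pose commanded when the call began, along the tool's axes at that moment; what a row does not reach only later rows make up. A row lasts 1/10 s, in which the tool goes at most 50 mm and 8.59 degrees, less where a joint would pass 70% of its speed; a pose out of reach is approached as far as the arm can. A call with a gripper value outside its range is refused whole. The fingers move at their own pace and stop on an object; FORCE is the grip in N (left out, the last holds). Time passes only in rows, so rows that repeat a pose let the fingers close. It gives the time, the measured TCP pose, the force and the opening at its end, in the units of the state.
- status.get_state(): the state, without advancing time (a new reading comes with each control period).
- cams.read_camera(name): name is "side" or "top" or "wrist"; returns the picture (480x640x3 uint8, blue, green, red); there is no depth.
- cams.calibration(name): a dict with "camera_matrix" (3x3 intrinsics, pixels), "cam_to_world" (4x4, takes a point from camera to world coordinates); the wrist camera has in their place "mount" (4x4, takes a point from camera to tool coordinates, whose origin is the TCP and whose axes are the flange's). Camera axes: x right, y down, z forward; pixel columns grow to the right and rows downward; lengths in m; the calibration is good to about 2 mm. A picture is of the moment at which its call begins: read the wrist's pose just before it. calibration takes no time and is no camera call.
- ctrl.sign_off(): hands the job in, once; it reports no verdict.
The state is a dict: "time": time; "qpos": joint angles; "dq": joint speeds; "joint_efforts": joint torques, N m; "eef_pos": TCP position; "tcp_rot": TCP orientation; "contact_force": force on the tool from outside, world axes, zero at the start; "wrist_torque": the same for the moment, N m; "opening": opening from 0.0 (shut) to 1.0 (fully open).
Only numpy, scipy, OpenCV 4.12 (cv2) and the standard library are available. Lean on these libraries where they do the work, as an engineer would, in place of code of your own. Each camera call takes 0.05 s, during which the arm holds its last target. There are 200 camera calls.

## Task

Get the leak-test stand ready to run: put every steel sleeve that stands on the bench into the round chamber, seat the flanged lid flat on the chamber's mouth, swing both halves of the clamp ring fully shut round the two flanges and then fold the latch lever down flat so that it locks the ring. Also press the two black port covers on the stand down until they snap and stay shut (at any time), and leave the red cap, the oil bottle and everything else on the bench where they are.

Things in the scene. Friction and masses are not known exactly. Their poses are not given: they have to be found in the camera images.
- chamber (a point): Centre of the mouth of the round steel chamber on the fixed leak-test stand (plate 206x160x12 mm), at its rim 60 mm over the bench. Inside 108 mm wide, floor 20 mm over the bench; rim flange 128 mm diameter. Axes are the stand's: x toward the ring's pin and, behind it, the port block (top 47 mm over the bench); y to the stand's left; z up. Its yaw is 0.64 to 0.94 rad.
- ring_pin (a point): Upright hinge pin of the clamp ring, on which both halves turn: 80 mm from the chamber's axis along the stand's +x; this point is on the pin's axis, 82 mm over the bench.
- ring_left (a joint): Left half (stand's +y side) of the clamp ring: half-round steel channel, 148 mm outer diameter, 47 to 77 mm over the bench, turning level on the pin. 0 = shut round the flanges, up to 0.85 rad open; stays where left (friction 0.25 N m). Its upper lip passes 2 mm over the seated lid's flange; an unseated lid blocks it. Carries the lug for the latch.
- ring_right (a joint): Right half (stand's -y side) of the clamp ring, the mirror image: 0 = shut, up to 0.85 rad open, same friction. It carries the latch lever at its free end.
- ring_left_post (a point): Upright round handle post on the left half, 14 mm diameter (15.6 look), top 108 mm over the bench; point on its axis 95 mm over the bench, 153 mm from the pin. Shut, it stands at (-66, +46) mm from the chamber's axis in the stand's axes. Can be pinched from above and led along its arc about the pin without turning the fingers.
- ring_right_post (a point): Handle post of the right half, the same; shut, it stands at (-66, -46) mm from the chamber's axis in the stand's axes.
- latch_lever (a joint): Latch lever on the right half's free end, before the chamber (stand's -x side). 1.5 = upright (open); 0 = flat toward the stand's +y, its tooth behind the left half's lug, locking the ring. With the ring shut its axis lies along the stand's x. Stays where left (friction 0.02 N m). Goes flat only with both halves fully shut (about 0.02 rad of play in all).
- lever_pivot (a point): Pivot of the latch lever, 72 mm over the bench; with the ring shut at (-92, -16) mm from the chamber's axis in the stand's axes.
- lever_tip (a point): Face of the lever's rubber grip (the upper one when flat), 48 mm from the pivot along the lever. Lever 13 to 15 mm wide, 8 mm thick, 53 mm long; flat, its upper face is 77 mm over the bench.
- cover_left (a joint): Left (+y) of two black port covers on the grey block at the stand's +x end. 0 = flat, shut; 0.6 = open. A spring pushes it fully open unless it was pressed down past a detent at the very end of its travel, which then holds it shut. At the press point it takes about 1 N, then 3 to 6 N (slow press) to pass the detent.
- cover_right (a joint): Right (-y) port cover, the same.
- cover_left_edge (a point): Press point on the left cover's upper face, mid-width, 30 mm from its hinge. Cover 44 mm wide, 39 long, 5 thick, hinged along its far edge 140 mm from the chamber's axis along the stand's +x, 43 mm over the bench; the near edge lifts. Shut, this point is at (+110, +26) mm from the chamber's axis in the stand's axes, 46.5 mm over the bench.
- cover_right_edge (a point): Press point on the right cover, the same; shut, it is at (+110, -26) mm.
- lid_knob (a point): Loose steel lid: flange 128 mm diameter, 8 mm thick; below it a round spigot, 103 mm diameter, 5 mm deep (2.5 mm play in the mouth all round); on top a mushroom knob. This point is the middle of the knob's neck (18 mm diameter, 16 to 40 mm over the spigot's underside; head 28 mm diameter, up to 46 mm), 29 mm over the underside. z is the lid's axis. 0.25 to 0.45 kg.
- lid_seat (a point): Point on the lid's axis in the plane of the flange's lower face, 5 mm over the spigot's underside; on a seated lid it coincides with the chamber point.
- cap_mid (a point): Bystander: red flanged cap, 31 mm wide, 15 mm high; its centre. To be left alone.
- bottle_mid (a point): Bystander: oil bottle with green spout, 38 mm wide, 89 mm high; point on its axis 25 mm over the bench. To be left alone.
- sleeve_0_mid (a point): Loose turned steel sleeve, a short tube of 25 mm diameter and 30 mm length, standing on end on the bench at the start; this point is its centre, z its axis. 2 to 4 such sleeves are present (None: absent).
- sleeve_1_mid (a point): Loose turned steel sleeve, a short tube of 25 mm diameter and 30 mm length, standing on end on the bench at the start; this point is its centre, z its axis. 2 to 4 such sleeves are present (None: absent).
- sleeve_2_mid (a point): Loose turned steel sleeve, a short tube of 25 mm diameter and 30 mm length, standing on end on the bench at the start; this point is its centre, z its axis. 2 to 4 such sleeves are present (None: absent).
- sleeve_3_mid (a point): Loose turned steel sleeve, a short tube of 25 mm diameter and 30 mm length, standing on end on the bench at the start; this point is its centre, z its axis. 2 to 4 such sleeves are present (None: absent).

How it is judged:
On the way, in this order (a step that is already met when the one before it is completed fails the run):
1. every sleeve lies or stands inside the chamber (horizontal distance between each of sleeve_0_mid, sleeve_1_mid, sleeve_2_mid, sleeve_3_mid and chamber below 0.047 m and z of each of sleeve_0_mid, sleeve_1_mid, sleeve_2_mid, sleeve_3_mid in the frame of chamber below -0.01 m), for 0.2 s.
2. the lid is seated flat on the chamber's flange (all of step 1 and horizontal distance between lid_seat and chamber below 0.005 m and z of lid_seat in the frame of chamber below 0.003 m and angle between lid_seat's own z axis and vertical below 0.04 rad), for 0.2 s.
3. both halves of the clamp ring are shut round the flanges (horizontal distance between lid_seat and chamber below 0.005 m and z of lid_seat in the frame of chamber below 0.003 m and angle between lid_seat's own z axis and vertical below 0.04 rad and value of joint each of ring_left, ring_right below 0.04 rad), for 0.2 s.
4. the latch lever lies flat and locks the shut ring (value of joint each of ring_left, ring_right below 0.04 rad and value of joint latch_lever below 0.12 rad), for 0.2 s.
At the end, for the whole second after the job is handed in: Every sleeve is inside the chamber (at least 10 mm below the rim); the lid is seated (5 mm off centre, 3 mm high, 0.04 rad tilted at most); ring halves within 0.04 rad of shut, lever within 0.12 rad of flat, both covers held within 0.08 rad of shut (all of step 2 and all of step 4 and value of joint each of cover_left, cover_right below 0.08 rad); the robot touches nothing.
It fails at once if the red cap or the oil bottle is moved more than 30 mm (distance of any of cap_mid, bottle_mid from where it was at the start of the episode above 0.03 m).
Of sleeve_0, sleeve_1, sleeve_2, sleeve_3 only 2 to 4 are there at a start; the rules pass over those that are not, and their reading is None.
At some moment in a run one of sleeve_0, sleeve_1, sleeve_2, sleeve_3 may be knocked a few centimetres aside while the robot is not near it.
Once in a run the grip may slacken for a moment while it holds something.
It also fails if it takes over 210 s, if anything falls off the work surface, if the arm or the gripper's body presses on something with over 40 N, if the wrist force passes 120 N, or if a joint passes its speed limit or range.

## Working session

There is one attempt and no reset: what is moved stays moved. The work goes in short steps, Python scripts to look and compute and a shell command to move; the robot and the scene stay as the last step left them, time stands still between calls to the robot, and variables do not carry over. Pictures are saved under pics/ and viewed, on a budget of 14 in all, crops included, one or two more only if the job needs it, and the job is handed in when it is done.

```bash
ls; mkdir -p pics; cat > h.py <<'E'
import numpy as np, cv2
from scipy.spatial.transform import Rotation as R
from plant import status, cams, ctrl
def tool():
    s=status.get_state(); T=np.eye(4); T[:3,:3]=R.from_quat(s['tcp_rot']).as_matrix(); T[:3,3]=s['eef_pos']; return T
def cam(n):
    c=cams.calibration(n); K=np.array(c['camera_matrix'])
    M=np.array(c['cam_to_world']) if 'cam_to_world' in c else tool()@np.array(c['mount'])
    return K,M
def ray(K,M,uv,z):
    d=M[:3,:3]@np.linalg.solve(K,[uv[0],uv[1],1.]); o=M[:3,3]; return o+d*(z-o[2])/d[2]
def proj(K,M,p):
    q=np.linalg.inv(M)@np.append(p,1); q=K@q[:3]; return q[:2]/q[2]
def snap(n,f=None):
    KM=cam(n); im=cams.read_camera(n)
    if f: cv2.imwrite('pics/'+f,im); np.save('pics/'+f+'.npy',KM[1])
    return im,*KM
def rel(p):  # world point -> cm along tool axes from TCP
    T=tool(); return np.round(100*T[:3,:3].T@(np.array(p)-T[:3,3]),2)
E
python3 - <<'E'
from h import *
s=status.get_state(); print(s['time'],s['eef_pos'],s['tcp_rot'],s['opening'])
for n in('top','side','wrist'):
    im,K,M=snap(n,n+'0.png'); print(n,K.round(0).tolist(),M.round(3).tolist())
E
```

```text
pics
0.0 [0.30456941 0.60168454 0.24894888] [ 2.32249964e-01  9.72655413e-01 -1.10025893e-03 -4.36516781e-04] 1.0009021337899286
top [[435.0, 0.0, 314.0], [0.0, 435.0, 239.0], [0.0, 0.0, 1.0]] [[0.004, -0.996, 0.093, 0.378], [-1.0, -0.006, -0.016, -0.102], [0.017, -0.093, -0.996, 1.083], [0.0, 0.0, 0.0, 1.0]]
side [[465.0, 0.0, 328.0], [0.0, 465.0, 244.0], [0.0, 0.0, 1.0]] [[0.884, -0.248, 0.396, 0.12], [-0.467, -0.511, 0.721, -0.758], [0.023, -0.823, -0.568, 0.588], [0.0, 0.0, 0.0, 1.0]]
wrist [[416.0, 0.0, 315.0], [0.0, 416.0, 241.0], [0.0, 0.0, 1.0]] [[0.451, 0.859, 0.244, 0.244], [0.893, -0.433, -0.124, 0.634], [-0.001, 0.274, -0.962, 0.372], [0.0, 0.0, 0.0, 1.0]]
```

View pics/top0.png

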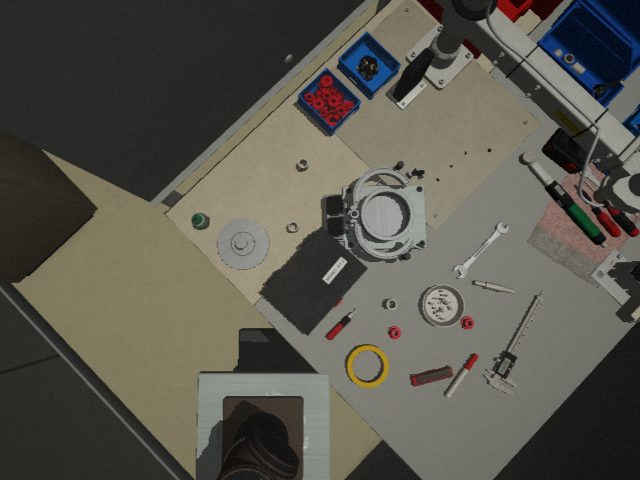

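View pics/side0.png

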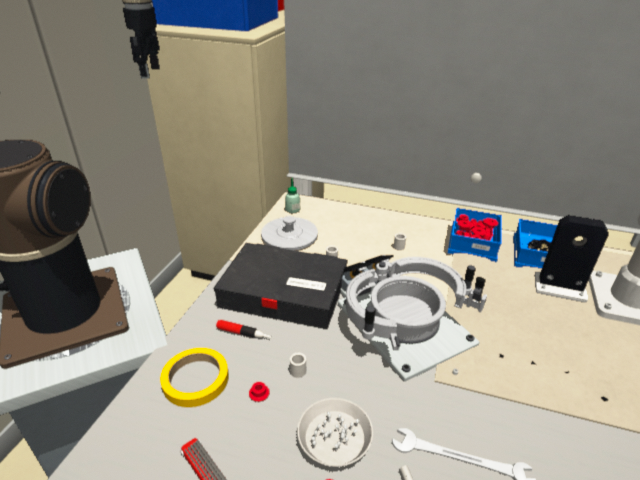

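The top view shows sleeves at (303,165), (292,227) and (390,303). The lid is at (243,243) and the chamber at (385,213), with the black covers at about (335,215). The bottle is at (200,221) and the red cap at (395,332). The side view shows the same three sleeves, with the ring open.

```bash
python3 - <<'E'
from h import *
im=cv2.imread('pics/top0.png')
c=cv2.resize(im[150:280,300:450],None,fx=5,fy=5,interpolation=cv2.INTER_CUBIC)[:600,:750]
cv2.imwrite('pics/c1.png',c)
K,M=cam('top')
for n,uv,z in [('s0',(303,163),.03),('s1',(292,226),.03),('s2',(390,301),.03),('lid',(241,242),.05),('ch',(386,214),.06),('cov',(335,215),.045),('bottle',(200,221),.05),('cap',(395,332),.01)]:
    p=ray(K,M,uv,z);print(n,p.round(3),np.hypot(*p[:2]).round(3))
print(R.from_quat(status.get_state()['tcp_rot']).as_matrix().round(3))
E
```

```text
s0 [ 0.663 -0.091  0.03 ] 0.669
s1 [ 0.506 -0.065  0.03 ] 0.51
s2 [ 0.326 -0.303  0.03 ] 0.445
lid [0.465 0.055 0.05 ] 0.468
ch [ 0.533 -0.29   0.06 ] 0.606
cov [ 0.532 -0.169  0.045] 0.558
bottle [0.514 0.153 0.05 ] 0.537
cap [ 0.25  -0.318  0.01 ] 0.404
[[-0.892  0.452 -0.001]
 [ 0.452  0.892 -0.001]
 [ 0.    -0.002 -1.   ]]
```

View pics/c1.png

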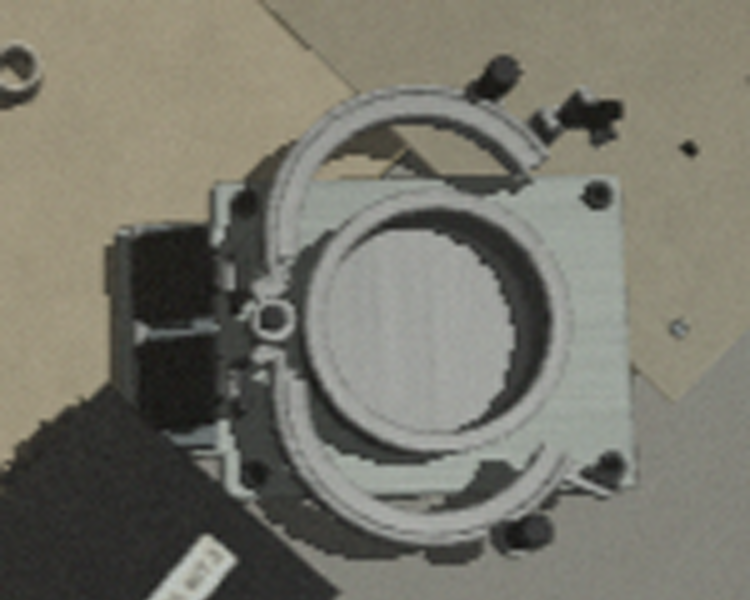

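The crop shows the chamber centre at about (437,322), the pin at (273,317) and the covers at (175,275) and (175,375). The right half with the lever is at the top and the left half at the bottom. Stand +x points to world +y.

```bash
python3 - <<'E'
from h import *
K,M=cam('top')
f=lambda u,v:(300+(u-2)/5,150+(v-2)/5)
ch=ray(K,M,f(440,322),.06);pin=ray(K,M,f(273,318),.085)
lp=ray(K,M,f(532,524),.108);rp=ray(K,M,f(500,72),.108)
print(ch,pin,np.linalg.norm((pin-ch)[:2]),np.arctan2(*(pin-ch)[1::-1]))
yaw=np.arctan2(*(pin-ch)[1::-1]);Rz=R.from_euler('z',yaw).as_matrix()
for n,p,sh in(('L',lp,(-.146,.046)),('R',rp,(-.146,-.046))):
    d=(Rz.T@(p-pin))[:2];print(n,p.round(3),d.round(3),np.linalg.norm(d),np.arctan2(sh[1],sh[0])-np.arctan2(d[1],d[0]))
print(rel([.506,-.065,.2]))
E
python3 -m inch '[[1,[0,0,0],-0.15],[1,[0,0,0],-0.3],[1,[0,0,0],-0.45],[1,[0,0,0],-0.47]]' 40
python3 -c "
from h import *
print(rel([.46,-.065,.22]))"
```

```text
[ 0.53272814 -0.29356785  0.06      ] [ 0.5302849  -0.21120097  0.085     ] 0.08240311046613372 1.6004505337161015
L [ 0.434 -0.325  0.108] [-0.111  0.1  ] 0.14919809518289343 0.4266942112145218
R [ 0.641 -0.314  0.108] [-0.106 -0.108] 0.15113007273072235 -0.4920853084600987
[-48.09 -50.38   5.  ]
time: 0.55
eef_pos: [0.3048, 0.602, 0.2498]
tcp_rot: [-0.001, 1.0, -0.0, -0.0]
contact_force: [-0.4, -0.0, 0.3]
opening: 1.003
[-15.38 -66.73   3.02]
```

```bash
python3 -m inch '[[1,[-15,-66,3],0],[1,[-15,-66,3],0],[1,[-15,-66,3],0],[1,[-15,-66,3],0],[1,[-15,-66,3],0],[1,[-15,-66,3],0],[1,[-15,-66,3],0],[1,[-15,-66,3],0],[1,[-15,-66,3],0],[1,[-15,-66,3],0],[1,[-15,-66,3],0],[1,[-15,-66,3],0],[1,[-15,-66,3],0],[1,[-15,-66,3],0],[1,[-15,-66,3],0],[1,[-15,-66,3],0],[1,[-15,-66,3],0],[1,[-15,-66,3],0]]'
python3 - <<'E'
from h import *
im,K,M=snap('wrist','w1.png')
print(proj(K,M,[.506,-.065,.03]),cams.calibration('wrist')['mount'])
E
```

```text
time: 2.35
eef_pos: [0.4555, -0.0564, 0.2203]
tcp_rot: [-0.001, 1.0, 0.0, 0.0]
contact_force: [-0.1, 0.0, 0.3]
opening: 0.998
[302.66965281 276.21098885] [[ 9.70411715e-04 -9.61579350e-01 -2.74525430e-01  6.86830727e-02]
 [ 9.99998704e-01  5.80515485e-04  1.50149570e-03  6.46197225e-04]
 [-1.28444100e-03 -2.74526531e-01  9.61578667e-01 -1.22905762e-01]
 [ 0.00000000e+00  0.00000000e+00  0.00000000e+00  1.00000000e+00]]
```

View pics/w1.png

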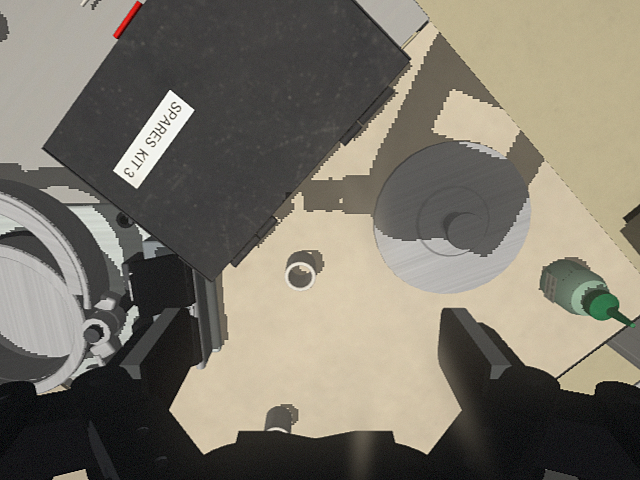

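The wrist view shows sleeve 1's rim at (301,275), where I predicted it. The case and port block are close on its left, so I'll go in with the jaws half open.

```bash
python3 -m inch '[[0.06,[-5.1,-0.8,5],0],[0.06,[-5.1,-0.8,5],0],[0.06,[-5.1,-0.8,9],0],[0.06,[-5.1,-0.8,13],0],[0.06,[-5.1,-0.8,16],0],[0.06,[-5.1,-0.8,18],0],[0.06,[-5.1,-0.8,19],0],[0.06,[-5.1,-0.8,19.3],0],[0.06,[-5.1,-0.8,19.3],0],[-1,[-5.1,-0.8,19.3],0],[-1,[-5.1,-0.8,19.3],0],[-1,[-5.1,-0.8,19.3],0],[-1,[-5.1,-0.8,19.3],0],[-1,[-5.1,-0.8,19.3],0]]' 40
```

```text
time: 3.8
eef_pos: [0.5081, -0.066, 0.029]
tcp_rot: [-0.001, 1.0, -0.0, 0.001]
contact_force: [-1.0, 0.2, 6.2]
opening: 0.281
```

```bash
python3 -m inch '[[-1,[0,0,-3],0],[-1,[0,0,-8],0],[-1,[0,0,-13],0],[-1,[-7,-22.7,-19],0],[-1,[-7,-22.7,-19],0],[-1,[-7,-22.7,-19],0],[-1,[-7,-22.7,-19],0],[-1,[-7,-22.7,-19],0],[-1,[-7,-22.7,-19],0],[-1,[-7,-22.7,-19],0],[-1,[-7,-22.7,-19],0]]'
python3 - <<'E'
from h import *
im,K,M=snap('wrist','w2.png')
print(proj(K,M,[.533,-.293,.06]))
E
```

```text
time: 4.9
eef_pos: [0.5763, -0.2912, 0.2161]
tcp_rot: [-0.001, 1.0, 0.001, -0.001]
contact_force: [-0.2, 0.1, -0.7]
opening: 0.28
[310.46344581 162.2039879 ]
```

View pics/w2.png

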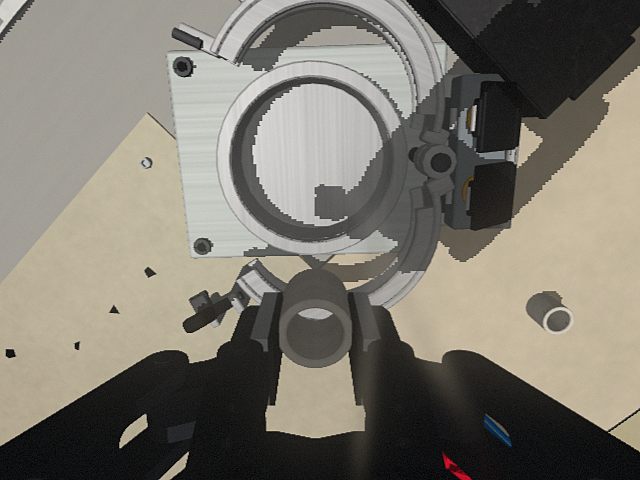

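The wrist view shows the flange centred at about (313.5,158), the pin at (438,162) and sleeve 0's rim at (557,320). The held sleeve sits centred in the jaws.

```bash
python3 - <<'E'
from h import *
K=cam('wrist')[0];M=np.load('pics/w2.png.npy')
for n,uv,z in(('flange',(313.5,158),.06),('inner',(320,158),.06),('pin',(438,162),.085),('s0',(557,320),.03),('lp',(0,0),.1)):print(n,ray(K,M,uv,z))
im=cv2.imread('pics/w2.png')
g=cv2.medianBlur(cv2.cvtColor(im,cv2.COLOR_BGR2GRAY),5)
print(cv2.HoughCircles(g[:280,180:460],cv2.HOUGH_GRADIENT,1.5,5,param1=100,param2=40,minRadius=70,maxRadius=105))
E
```

```text
flange [ 0.53025636 -0.29099426  0.06      ]
inner [ 0.53024597 -0.28670232  0.06      ]
pin [ 0.53044035 -0.21587991  0.085     ]
s0 [ 0.6626025  -0.09157064  0.03      ]
lp [ 0.44778045 -0.45172482  0.1       ]
[[[140.25  95.25  94.  ]
  [129.75 156.75  80.65]
  [143.25  90.75  89.05]
  [141.75 159.75  92.5 ]
  [141.75 102.75 100.75]
  [135.75 104.25 104.05]
  [137.25 156.75  76.  ]
  [137.25  89.25  87.55]
  [140.25 147.75  82.3 ]
  [126.75 167.25  90.85]
  [147.75  93.75  90.85]
  [149.25 152.25  76.  ]
  [149.25 170.25  94.15]
  [126.75 150.75  74.2 ]
  [134.25 165.75  89.2 ]
  [146.25  86.25  83.95]
  [155.25 152.25  80.95]
  [153.75  87.75  99.1 ]
  [140.25 165.75  94.15]
  [131.25  81.75  95.65]
  [153.75 159.75  82.6 ]
  [159.75  89.25  97.45]
  [144.75  98.25  90.85]
  [158.25  96.75  72.55]
  [141.75  81.75  83.95]
  [123.75 158.25  79.3 ]
  [165.75 104.25  79.3 ]
  [141.75 174.75 102.4 ]
  [123.75  77.25  90.85]
  [119.25 152.25  80.95]
  [123.75  84.75 100.75]
  [129.75  92.25 100.75]
  [146.25 140.25  92.5 ]
  [119.25 146.25  79.15]
  [159.75  83.25  95.8 ]
  [135.75 171.75  87.55]
  [117.75 173.25 100.75]
  [146.25  78.75  79.3 ]
  [150.75 137.25  89.2 ]
  [132.75  96.75 100.75]
  [159.75 158.25  87.55]
  [117.75 165.75  89.2 ]
  [134.25 144.75  97.45]
  [134.25 137.25  89.2 ]
  [152.25  96.75  89.2 ]
  [153.75  78.75  76.  ]
  [161.25 101.25  76.  ]
  [137.25  77.25  77.65]
  [153.75 144.75  74.35]
  [128.25  72.75  90.85]
  [149.25 104.25  92.5 ]
  [167.25  74.25  89.2 ]
  [146.25 108.75  97.45]
  [129.75 174.75  90.85]
  [159.75 141.75  90.85]
  [122.25 140.25  76.  ]
  [126.75 143.25  82.6 ]
  [138.75 140.25  80.95]
  [155.25  72.75  71.05]
  [170.25  63.75  76.  ]
  [165.75  86.25  71.05]
  [153.75 108.75  84.25]
  [164.25  95.25  71.05]]]
```

```bash
python3 -m inch '[[-1,[1.7,0,3],0],[-1,[1.7,0,8],0],[-1,[1.7,0,12],0],[-1,[1.7,0,14.5],0],[-1,[1.7,0,16],0],[-1,[1.7,0,16.5],0],[-1,[1.7,0,16.5],0],[-1,[1.7,0,16.5],0],[-0.22,[1.7,0,16.5],0],[-0.22,[1.7,0,16.5],0],[-0.22,[1.7,0,16.5],0],[-0.22,[1.7,0,13],0],[-0.22,[1.7,0,9],0],[-0.22,[1.7,0,4],0],[-0.22,[1.7,0,0],0],[0,[1.7,0,0],0]]'
python3 -c "
from h import *
print(rel([.663,-.0915,.2]),rel([.663,-.0915,.030]))"
```

```text
time: 6.55
eef_pos: [0.5633, -0.2949, 0.2267]
tcp_rot: [-0.001, 1.0, -0.005, 0.006]
contact_force: [0.4, 0.5, 1.4]
opening: 0.499
[-9.96 20.35  2.61] [-9.75 20.51 19.61]
```

```bash
python3 -m inch '[[0.3,[-10.4,20.15,3],0],[0.3,[-10.4,20.15,3],0],[0.3,[-10.4,20.15,3],0],[0.3,[-10.4,20.15,3],0],[0.3,[-10.4,20.15,3],0],[0.3,[-10.4,20.15,6],0],[0.3,[-10.4,20.15,10],0],[0.3,[-10.4,20.15,14],0],[0.3,[-10.4,20.15,16.5],0],[0.3,[-10.4,20.15,18],0],[0.3,[-10.4,20.15,18.7],0],[0.3,[-10.4,20.15,18.7],0],[-1,[-10.4,20.15,18.7],0],[-1,[-10.4,20.15,18.7],0],[-1,[-10.4,20.15,18.7],0],[-1,[-10.4,20.15,18.7],0],[-1,[-10.4,20.15,18.7],0],[-1,[-10.4,20.15,14],0],[-1,[-10.4,20.15,9],0],[-1,[-10.4,20.15,4],0]]'
```

```text
time: 8.55
eef_pos: [0.6629, -0.0906, 0.1779]
tcp_rot: [-0.001, 1.0, 0.0, -0.001]
contact_force: [1.1, -0.0, -0.2]
opening: 0.278
```

```bash
python3 -m inch '[[-1,[0,0,-4],0],[-1,[16,-20.1,-4],0],[-1,[16,-20.1,-4],0],[-1,[16,-20.1,-4],0],[-1,[16,-20.1,-4],0],[-1,[16,-20.1,-4],0],[-1,[16,-20.1,-4],0],[-1,[16,-20.1,-4],0],[-1,[16,-20.1,-4],0],[-1,[16,-20.1,1],0],[-1,[16,-20.1,5],0],[-1,[16,-20.1,9],0],[-1,[16,-20.1,11.5],0],[-1,[16,-20.1,12.5],0],[-1,[16,-20.1,12.5],0],[-1,[16,-20.1,12.5],0],[-0.22,[16,-20.1,12.5],0],[-0.22,[16,-20.1,12.5],0],[-0.22,[16,-20.1,12.5],0]]'
python3 -m inch '[[-0.22,[0,0,-4],0],[-0.22,[0,0,-9],0],[-0.22,[0,0,-14],0],[-0.22,[0,0,-16.5],0],[-0.22,[0,0,-16.5],0]]'
python3 - <<'E'
from h import *
im,K,M=snap('top','top1.png')
im0=cv2.imread('pics/top0.png')
print(ray(K,M,(390,301),.03))
cv2.imwrite('pics/c2.png',cv2.resize(np.hstack([im0[250:350,300:480],im[250:350,300:480]]),None,fx=2.2,fy=2.2))
E
```

```text
time: 10.45
eef_pos: [0.5043, -0.292, 0.0526]
tcp_rot: [-0.001, 1.0, -0.0, 0.0]
contact_force: [-0.2, -0.3, -0.0]
opening: 0.39
time: 10.95
eef_pos: [0.5063, -0.2939, 0.2237]
tcp_rot: [-0.001, 1.0, -0.004, 0.004]
contact_force: [-0.6, 0.1, -0.3]
opening: 0.39
[ 0.32598735 -0.30256381  0.03      ]
```

View pics/top1.png

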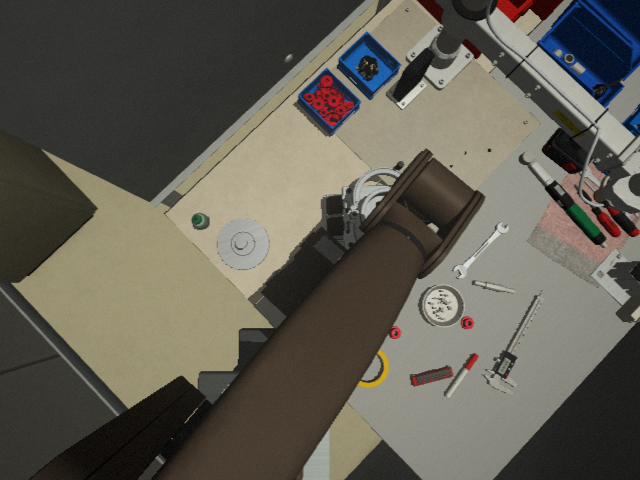

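The arm hides sleeve 2 in the top view, and both other sleeves are gone from the bench. I'll move over to sleeve 2 and look with the wrist camera.

```bash
python3 -m inch '[[0,[11.3,-1,0],0],[0,[11.3,-1,0],0],[0,[11.3,-1,0],0],[0,[11.3,-1,0],0],[0,[11.3,-1,0],0]]'
python3 - <<'E'
from h import *
im,K,M=snap('wrist','w3.png')
print(proj(K,M,[.326,-.303,.03]),proj(K,M,[.531,-.2925,.03]))
E
```

```text
time: 11.5
eef_pos: [0.3912, -0.3021, 0.2165]
tcp_rot: [-0.0, 1.0, 0.001, -0.0]
contact_force: [-0.6, 0.5, -0.0]
opening: 0.5
[312.07345248 126.92610959] [324.50368004 376.16202043]
```

View pics/w3.png

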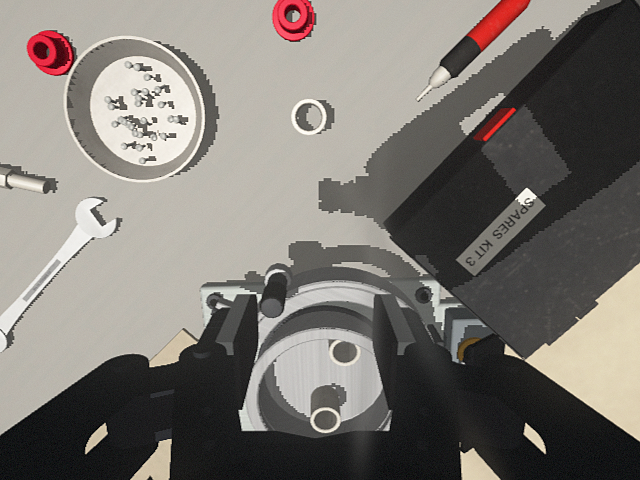

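The wrist view shows sleeve 2's rim at (309,117). The two placed sleeves are inside the chamber at (345,350) and (325,420).

```bash
python3 - <<'E'
from h import *
K=cam('wrist')[0];M=np.load('pics/w3.png.npy')
p=ray(K,M,(309,117),.03);print(p,np.hypot(*p[:2]),rel([*p[:2],.03]))
print(ray(K,M,(345,350),.05),ray(K,M,(325,420),.05), ray(K,M,(293,15),.015))
E
```

```text
[ 0.31917651 -0.30518777  0.03      ] 0.44160300783233825 [ 7.25 -0.3  18.69]
[ 0.49406558 -0.27723784  0.05      ] [ 0.55898385 -0.29236049  0.05      ] [ 0.25037399 -0.3164221   0.015     ]
```

```bash
python3 -m inch '[[0.3,[7.1,-0.25,5],0],[0.3,[7.1,-0.25,9],0],[0.3,[7.1,-0.25,13],0],[0.3,[7.1,-0.25,16],0],[0.3,[7.1,-0.25,18],0],[0.3,[7.1,-0.25,18.7],0],[0.3,[7.1,-0.25,18.7],0],[0.3,[7.1,-0.25,18.7],0],[-1,[7.1,-0.25,18.7],0],[-1,[7.1,-0.25,18.7],0],[-1,[7.1,-0.25,18.7],0],[-1,[7.1,-0.25,18.7],0],[-1,[7.1,-0.25,18.7],0],[-1,[7.1,-0.25,14],0],[-1,[7.1,-0.25,9],0],[-1,[7.1,-0.25,4],0],[-1,[7.1,-0.25,0],0]]'
```

```text
time: 13.25
eef_pos: [0.3201, -0.305, 0.2205]
tcp_rot: [-0.001, 1.0, -0.001, 0.001]
contact_force: [0.5, -1.3, 0.2]
opening: 0.275
```

```bash
python3 -m inch '[[-1,[-20.8,0,0],0],[-1,[-20.8,0,0],0],[-1,[-20.8,0,0],0],[-1,[-20.8,0,0],0],[-1,[-20.8,0,0],0],[-1,[-20.8,0,0],0],[-1,[-20.8,0,0],0],[-1,[-20.8,0,5],0],[-1,[-20.8,0,9],0],[-1,[-20.8,0,13],0],[-1,[-20.8,0,15.5],0],[-1,[-20.8,0,16.4],0],[-1,[-20.8,0,16.4],0],[-1,[-20.8,0,16.4],0],[-0.22,[-20.8,0,16.4],0],[-0.22,[-20.8,0,16.4],0],[-0.22,[-20.8,0,16.4],0],[-0.22,[-20.8,0,12],0],[-0.22,[-20.8,0,7],0],[-0.22,[-20.8,0,2],0]]'
python3 -m inch '[[0,[-5,0,-3],0],[-0.5,[-5,5,-3],0],[-1,[-5,10,-3],0],[-1,[-5,10,-3],0],[-1,[-5,10,-3],0]]'
python3 - <<'E'
from h import *
im,K,M=snap('wrist','w4.png')
for y in(.026,-.026): print(proj(K,M,[.531-y,-.1825,.0465]))
E
```

```text
time: 15.25
eef_pos: [0.5276, -0.3042, 0.1984]
tcp_rot: [-0.001, 1.0, 0.0, -0.001]
contact_force: [0.8, -1.3, 0.1]
opening: 0.387
time: 15.75
eef_pos: [0.578, -0.2034, 0.2275]
tcp_rot: [-0.002, 1.0, -0.0, 0.0]
contact_force: [-0.4, -0.4, -0.1]
opening: 0.002
[343.95027847 115.46987591]
[342.26320998 189.45381357]
```

View pics/w4.png

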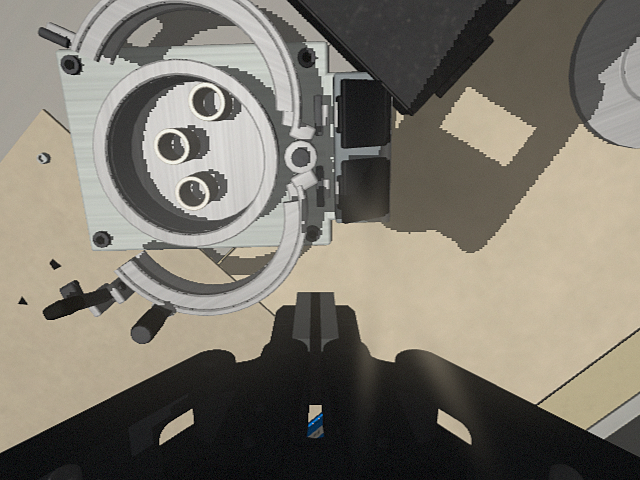

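All three sleeves stand in the chamber, at (172,146), (208,102) and (195,190). The covers are open at (365,113) and (362,188), as predicted. I'll press the right cover with the fingers shut.

```bash
python3 -m inch '[[-1,[2.2,2.5,0],0],[-1,[2.2,2.5,4],0],[-1,[2.2,2.5,8],0],[-1,[2.2,2.5,11],0],[-1,[2.2,2.5,13],0],[-1,[2.2,2.5,13.5],0],[-1,[2.2,2.5,14],0],[-1,[2.2,2.5,14.4],0],[-1,[2.2,2.5,14.8],0],[-1,[2.2,2.5,15.1],0],[-1,[2.2,2.5,15.4],0],[-1,[2.2,2.5,15.6],0],[-1,[2.2,2.5,15.6],0],[-1,[2.2,2.5,15.6],0]]'
```

```text
time: 17.2
eef_pos: [0.5558, -0.1793, 0.0713]
tcp_rot: [-0.001, 1.0, 0.0, -0.0]
contact_force: [0.0, 0.9, 0.4]
opening: -0.004
```

```bash
for i in 1; do python3 -m inch '[[-1,[0,0,0.1],0],[-1,[0,0,0.2],0],[-1,[0,0,0.3],0],[-1,[0,0,0.4],0],[-1,[0,0,0.4],0]]'; python3 -m inch '[[-1,[0,0,0.1],0],[-1,[0,0,0.2],0],[-1,[0,0,0.3],0],[-1,[0,0,0.3],0]]'; done
```

```text
time: 17.7
eef_pos: [0.556, -0.1799, 0.0675]
tcp_rot: [-0.001, 1.0, -0.0, 0.0]
contact_force: [-0.5, -0.6, 2.1]
opening: 0.001
time: 18.1
eef_pos: [0.5559, -0.1794, 0.0645]
tcp_rot: [-0.001, 1.0, 0.0, -0.0]
contact_force: [-1.0, 0.8, 4.4]
opening: 0.004
```

```bash
python3 -m inch '[[-1,[0,0,0.1],0],[-1,[0,0,0.2],0],[-1,[0,0,0.2],0]]'; python3 -m inch '[[-1,[0,0,0.1],0],[-1,[0,0,0.2],0],[-1,[0,0,0.3],0],[-1,[0,0,0.3],0]]'
```

```text
time: 18.4
eef_pos: [0.556, -0.1794, 0.064]
tcp_rot: [-0.001, 1.0, 0.0, -0.001]
contact_force: [-5.2, 1.1, 11.9]
opening: 0.002
time: 18.8
eef_pos: [0.5562, -0.1795, 0.0634]
tcp_rot: [-0.001, 1.0, 0.0, -0.001]
contact_force: [-9.9, 4.5, 23.4]
opening: -0.002
```

```bash
python3 -m inch '[[-1,[0,0,-2],0],[-1,[0,0,-5],0],[-1,[5.2,0,-5],0],[-1,[5.2,0,-5],0],[-1,[5.2,0,-3],0],[-1,[5.2,0,-2],0],[-1,[5.2,0,-1.4],0],[-1,[5.2,0,-1.1],0],[-1,[5.2,0,-0.9],0],[-1,[5.2,0,-0.7],0],[-1,[5.2,0,-0.5],0],[-1,[5.2,0,-0.4],0],[-1,[5.2,0,-0.3],0],[-1,[5.2,0,-0.2],0],[-1,[5.2,0,-0.1],0],[-1,[5.2,0,-0.1],0]]'; python3 -m inch '[[-1,[0,0,0.1],0],[-1,[0,0,0.1],0]]'
```

```text
time: 20.4
eef_pos: [0.5047, -0.1799, 0.0637]
tcp_rot: [-0.001, 1.0, 0.0, -0.0]
contact_force: [-7.4, 2.8, 18.0]
opening: -0.003
time: 20.6
eef_pos: [0.5048, -0.1799, 0.0635]
tcp_rot: [-0.001, 1.0, 0.0, -0.001]
contact_force: [-9.1, 2.9, 22.9]
opening: 0.002
```

```bash
python3 -m inch '[[0,[0,0,-4],0],[0,[0,0,-9],0],[0.2,[-2,5,-14],0],[0.2,[-2,23.5,-15],0],[0.2,[-2,23.5,-15],0],[0.2,[-2,23.5,-15],0],[0.2,[-2,23.5,-15],0],[0.2,[-2,23.5,-15],0],[0.2,[-2,23.5,-15],0],[0.2,[-2,23.5,-15],0]]'
python3 - <<'E'
from h import *
im,K,M=snap('wrist','w5.png')
print(proj(K,M,[.465,.055,.046]),M[:3,3])
E
```

```text
time: 21.6
eef_pos: [0.5235, 0.0548, 0.2088]
tcp_rot: [-0.0, 1.0, -0.0, -0.0]
contact_force: [0.5, -0.2, 0.3]
opening: 0.602
[313.84322584 137.83390426] [0.4548905  0.05545224 0.33177881]
```

View pics/w5.png

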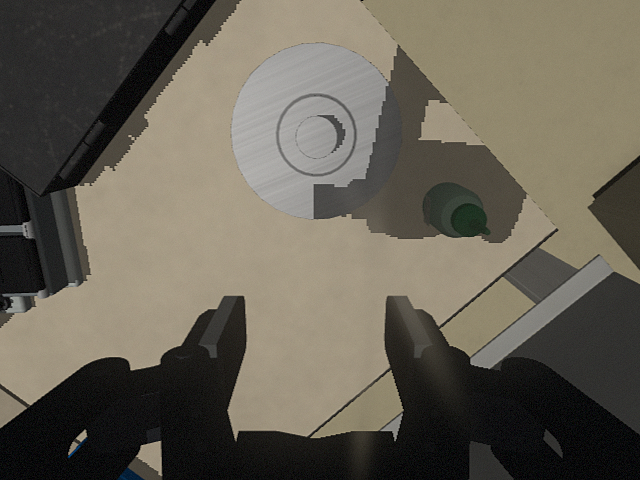

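The wrist view shows the knob at (316.5,137), within 2 mm of the estimate. The bottle at (455,210) is clear of the jaws.

```bash
python3 -m inch '[[0.2,[5.75,0.15,4],0],[0.2,[5.75,0.15,8],0],[0.2,[5.75,0.15,12],0],[0.2,[5.75,0.15,15],0],[0.2,[5.75,0.15,17],0],[0.2,[5.75,0.15,17.6],0],[0.2,[5.75,0.15,17.6],0],[0.2,[5.75,0.15,17.6],0],[-1,[5.75,0.15,17.6],0],[-1,[5.75,0.15,17.6],0],[-1,[5.75,0.15,17.6],0],[-1,[5.75,0.15,17.6],0],[-1,[5.75,0.15,17.6],0],[-1,[5.75,0.15,17.6],0]]' 80
```

```text
time: 23.05
eef_pos: [0.4674, 0.0566, 0.035]
tcp_rot: [-0.001, 1.0, -0.0, 0.001]
contact_force: [-1.5, -2.3, 6.0]
opening: 0.29
```

```bash
python3 -m inch '[[-1,[0,0,0],0],[-1,[0,0,0],0]]'; python3 -m inch '[[-1,[0,0,-0.5],0],[-1,[0,0,-1],0],[-1,[0,0,-2],0],[-1,[0,0,-2],0]]'
python3 - <<'E'
from h import *
im,K,M=snap('wrist','w6.png'); snap('side','side1.png')
E
```

```text
time: 23.25
eef_pos: [0.4674, 0.0566, 0.035]
tcp_rot: [-0.001, 1.0, -0.0, 0.001]
contact_force: [-1.1, -1.7, 5.2]
opening: 0.287
time: 23.65
eef_pos: [0.467, 0.0569, 0.0547]
tcp_rot: [-0.001, 1.0, -0.0, 0.001]
contact_force: [0.2, 0.0, -2.9]
opening: 0.287
```

View pics/w6.png

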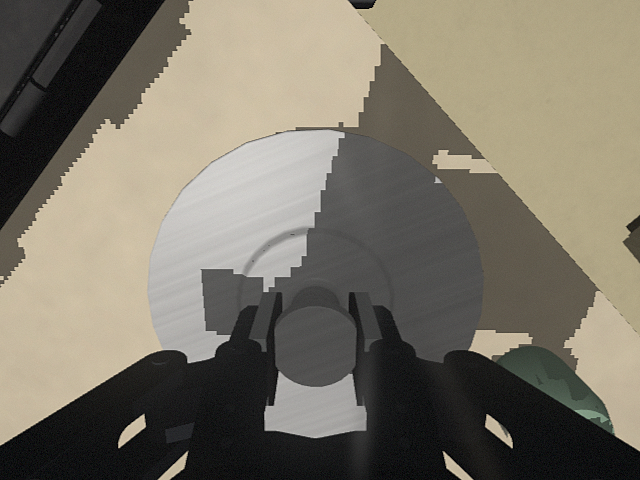

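The lid is held by the knob's head at (315,345) and looks level, with about 0.3 kg of weight showing. I'll refine the chamber centre and the lid's offset in the hand by fitting circles to edge points.

```bash
cat > fit.py <<'E'
from h import *
from scipy.optimize import least_squares
def fit(f,cn,z,c,r,mask=None,tol=.006):
    K=cam(cn)[0];M=np.load(f'pics/{f}.npy');im=cv2.imread('pics/'+f)
    e=cv2.Canny(cv2.GaussianBlur(im,(3,3),0),40,120);vs,us=np.nonzero(e)
    D=(M[:3,:3]@np.linalg.solve(K,np.stack([us,vs,np.ones_like(us)])))
    P=(M[:3,3][:,None]+D*(z-M[2,3])/D[2])[:2].T
    c=np.array(c)
    P=P[abs(np.linalg.norm(P-c,axis=1)-r)<tol]
    g=np.radians(np.arange(0,360,10))
    best=None
    for t in (tol,.003,.0015):
        P=P[abs(np.linalg.norm(P-c,axis=1)-r)<t]
        c=least_squares(lambda q:np.linalg.norm(P-q,axis=1)-r,c,loss='soft_l1',f_scale=.0005).x
    a=np.degrees(np.arctan2(*(P-c).T[::-1])); return c.round(4),len(P),np.histogram(a,8,(-180,180))[0]
E
python3 - <<'E'
from fit import *
for f in('w2.png','w4.png'):
    for r in(.064,.054): print(f,r,*fit(f,'wrist',.06,(.531,-.2925),r))
for r in(.064,.054): print('top',r,*fit('top0.png','top',.06,(.531,-.2925),r))
print('lid w5',*fit('w5.png','wrist',.013,(.4655,.0568),.064))
print('lid w6',*fit('w6.png','wrist',.0325,(.467,.057),.064))
E
```

```text
w2.png 0.064 [ 0.5341 -0.2912] 816 [162 169 143  91  71   0  57 123]
w2.png 0.054 [ 0.5336 -0.2929] 487 [81 75 75 73 45  0 56 82]
w4.png 0.064 [ 0.5343 -0.2914] 727 [125 111  94  85  82  26 100 104]
w4.png 0.054 [ 0.5337 -0.2922] 734 [ 93  97  80  72  67 112 120  93]
top 0.064 [ 0.5333 -0.2938] 81 [ 3  0  0  9  4 21 25 19]
top 0.054 [ 0.5339 -0.2928] 86 [11 20 20 19 15  1  0  0]
lid w5 [0.4649 0.0575] 455 [87 82 80 66 34  0 21 85]
lid w6 [0.4645 0.0587] 606 [295 154  58   0   0  19   0  80]
```

```bash
python3 -m inch '[[-1,[0,0,-4],0],[-1,[0,0,-8],0],[-1,[0,0,-12],0],[-1,[0,0,-14],0],[-1,[-1,-3,-14],0],[-1,[-2,-7,-14],0],[-1,[-3,-11,-14],0],[-1,[-4,-15,-14],0],[-1,[-5,-19,-14],0],[-1,[-6,-23,-14],0],[-1,[-6.9,-27,-14],0],[-1,[-6.9,-31,-14],0],[-1,[-6.9,-34,-14],0],[-1,[-6.9,-35.1,-14],0],[-1,[-6.9,-35.1,-14],0],[-1,[-6.9,-35.1,-14],0],[-1,[-6.9,-35.1,-14],0]]' 100
python3 - <<'E'
from fit import *
im,K,M=snap('wrist','w7.png'); t=tool()[:3,3]
print(t,'lid',*fit('w7.png','wrist',t[2]-.035+.013,t[:2]+[-.0025,.0015],.064))
E
```

```text
time: 25.45
eef_pos: [0.5355, -0.2924, 0.1929]
tcp_rot: [-0.001, 1.0, 0.001, -0.0]
contact_force: [-0.2, 1.0, -3.3]
opening: 0.279
[ 0.53558743 -0.2924387   0.19314475] lid [ 0.5332 -0.2909] 812 [323 173  43   0   0  19 163  91]
```

```bash
python3 -m inch '[[-1,[0,0,2],0],[-1,[0,0,4],0],[-1,[0,0,6],0],[-1,[0,0,7.5],0],[-1,[0,0,8.5],0],[-1,[0,0,9],0],[-1,[0,0,9.2],0],[-1,[0,0,9.2],0]]'; python3 -m inch '[[-1,[0,0,0.2],0],[-1,[0,0,0.4],0],[-1,[0,0,0.6],0],[-1,[0,0,0.6],0]]';python3 -m inch '[[-1,[0,0,0.15],0],[-1,[0,0,0.3],0],[-1,[0,0,0.3],0]]'
```

```text
time: 26.3
eef_pos: [0.5359, -0.2943, 0.1018]
tcp_rot: [-0.001, 1.0, -0.0, 0.0]
contact_force: [0.2, -0.1, -2.2]
opening: 0.278
time: 26.7
eef_pos: [0.5353, -0.294, 0.0951]
tcp_rot: [-0.001, 1.0, 0.0, -0.0]
contact_force: [0.2, -0.2, -3.9]
opening: 0.281
time: 27.0
eef_pos: [0.5354, -0.2939, 0.092]
tcp_rot: [-0.001, 1.0, 0.0, -0.0]
contact_force: [-0.8, -0.7, -2.8]
opening: 0.28
```

```bash
python3 -m inch '[[-1,[0,0,0.1],0],[-1,[0,0,0.2],0],[-1,[0,0,0.2],0]]';python3 -m inch '[[-1,[0,0,0.1],0],[-1,[0,0,0.2],0],[-1,[0,0,0.2],0]]'
```

```text
time: 27.3
eef_pos: [0.5356, -0.294, 0.0903]
tcp_rot: [-0.001, 1.0, -0.0, 0.0]
contact_force: [0.2, 0.5, -3.2]
opening: 0.281
time: 27.6
eef_pos: [0.5356, -0.2941, 0.0902]
tcp_rot: [-0.001, 1.0, 0.0, -0.0]
contact_force: [-3.7, 2.5, 6.4]
opening: 0.285
```

```bash
python3 -m inch '[[0,[0,0,0],0],[0,[0,0,0],0],[0,[0,0,0],0],[0,[0,0,-3],0],[0,[0,0,-7],0],[0,[0,0,-11],0],[0,[-6,0,-12],0],[0,[-6,0,-12],0],[0,[-6,0,-12],0]]'
python3 - <<'E'
from fit import *
im,K,M=snap('wrist','w8.png'); t=tool()[:3,3]; print(t)
print('lid',*fit('w8.png','wrist',.068,(.534,-.2925),.064))
for z in(.068,.06,.101): print(proj(K,M,[.5337,-.2925,z]))
E
```

```text
time: 28.5
eef_pos: [0.5966, -0.2938, 0.2083]
tcp_rot: [-0.001, 1.0, -0.0, 0.0]
contact_force: [0.3, -0.1, -0.6]
opening: 0.499
[ 0.59523423 -0.29360146  0.20705783]
lid [ 0.5327 -0.2919] 538 [105 104 100  95  46   9  60  19]
[315.9408893  131.53781828]
[315.90208848 131.24815009]
[316.12924908 132.94402147]
```

View pics/w8.png

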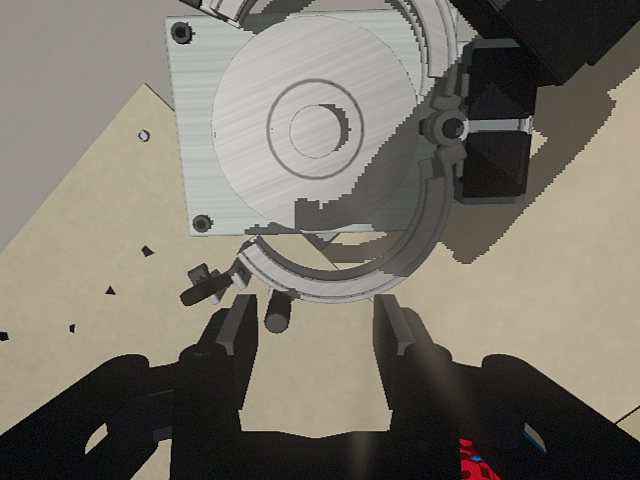

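The lid is seated, with its knob at (320,130) and its flange concentric with the chamber. Both covers look flat. The right post's top is at (278,322), the lever at (215,285) and the pin at (452,127).

```bash
python3 - <<'E'
from fit import *
K=cam('wrist')[0];M=np.load('pics/w8.png.npy')
c=np.array([.5335,-.2925]);
pin=ray(K,M,(452,127),.082);rp=ray(K,M,(278,323),.108);print(pin,rp,ray(K,M,(185,297),.12),ray(K,M,(205,278),.1))
print([fit(f,'wrist',.082,pin[:2],.0085,tol=.004)[:2] for f in('w8.png','w4.png')])
for yaw in(1.56,1.58,1.6):
    a=np.array([np.cos(yaw),np.sin(yaw)]);b=np.array([-a[1],a[0]]);p=c+.08*a
    out=[yaw,p]
    for s,q in((1,np.array([.434,-.325])),(-1,rp[:2])):
        sh=c-.066*a+s*.046*b; d=q-p; e=sh-p
        out+=[sh.round(4),np.linalg.norm(d).round(4),((np.arctan2(*d[::-1])-np.arctan2(*e[::-1])+np.pi)%(2*np.pi)-np.pi).round(3)]
    print(out)
print(status.get_state()['qpos'])
E
```

```text
[ 0.53056848 -0.21392219  0.082     ] [ 0.6424366  -0.31459364  0.108     ] [ 0.62070208 -0.3641748   0.12      ] [ 0.61726048 -0.35802673  0.1       ]
[(array([ 0.5285, -0.2139]), 107), (array([ 0.5306, -0.2142]), 90)]
[1.56, array([ 0.53436369, -0.21250466]), array([ 0.4868, -0.358 ]), np.float64(0.1508), np.float64(-0.412), array([ 0.5788, -0.359 ]), np.float64(0.1487), np.float64(0.519)]
[1.58, array([ 0.53276372, -0.21250339]), array([ 0.4881, -0.3589]), np.float64(0.1497), np.float64(-0.424), array([ 0.5801, -0.3581]), np.float64(0.1498), np.float64(0.507)]
[1.6, array([ 0.53116404, -0.21253411]), array([ 0.4894, -0.3598]), np.float64(0.1486), np.float64(-0.437), array([ 0.5814, -0.3571]), np.float64(0.151), np.float64(0.494)]
[-6.10713929e-01  2.98465544e-01  1.64257102e+00 -4.24259031e-04
  1.20278881e+00 -2.18351309e+00]
```

```bash
python3 -m inch '[[-0.2,[-2,-1,0],0.15],[-0.2,[-4.7,-2.1,0],0.3],[-0.2,[-4.7,-2.1,0],0.45],[-0.2,[-4.7,-2.1,0],0.6],[-0.2,[-4.7,-2.1,0],0.75],[-0.2,[-4.7,-2.1,0],0.9],[-0.2,[-4.7,-2.1,0],1.05],[-0.2,[-4.7,-2.1,0],1.2],[-0.2,[-4.7,-2.1,0],1.35],[-0.2,[-4.7,-2.1,0],1.5],[-0.2,[-4.7,-2.1,0],1.57],[-0.2,[-4.7,-2.1,0],1.57],[-0.2,[-4.7,-2.1,0],1.57]]'
python3 -c "
from h import *
print(rel([.6425,-.3150,.099]),tool().round(3)); im,K,M=snap('wrist','w9.png')"
```

```text
time: 29.85
eef_pos: [0.6414, -0.3149, 0.2069]
tcp_rot: [0.706, 0.708, -0.0, -0.001]
contact_force: [0.5, 0.3, 0.3]
opening: 0.398
[-0.03  0.14 10.79] [[-0.003  1.    -0.002  0.641]
 [ 1.     0.003  0.001 -0.315]
 [ 0.001 -0.002 -1.     0.207]
 [ 0.     0.     0.     1.   ]]
```

```bash
python3 -m inch '[[-0.2,[0,0.1,3],0],[-0.2,[0,0.1,6],0],[-0.2,[0,0.1,8.5],0],[-0.2,[0,0.1,10],0],[-0.2,[0,0.1,10.7],0],[-0.2,[0,0.1,10.7],0],[-0.2,[0,0.1,10.7],0],[-1,[0,0.1,10.7],0],[-1,[0,0.1,10.7],0],[-1,[0,0.1,10.7],0],[-1,[0,0.1,10.7],0]]' 30
```

```text
time: 31.0
eef_pos: [0.6436, -0.315, 0.1032]
tcp_rot: [0.706, 0.708, -0.0, 0.0]
contact_force: [-3.7, 0.8, 5.6]
opening: 0.149
```

```bash
python3 -m inch '[[-1,[0,0,-0.2],0],[-1,[-0.75,-0.67,-0.2],0],[-1,[-1.42,-1.38,-0.2],0],[-1,[-2.0,-2.1,-0.2],0],[-1,[-2.53,-2.88,-0.2],0],[-1,[-3.02,-3.7,-0.2],0],[-1,[-3.45,-4.5,-0.2],0],[-1,[-3.89,-5.48,-0.2],0],[-1,[-3.89,-5.48,-0.2],0],[-1,[-4.05,-5.85,-0.2],0],[-1,[-4.17,-6.25,-0.2],0],[-1,[-4.17,-6.25,-0.2],0],[-1,[-4.17,-6.25,-0.2],0]]'
```

```text
time: 32.3
eef_pos: [0.5808, -0.3598, 0.1034]
tcp_rot: [0.707, 0.708, -0.001, 0.003]
contact_force: [4.6, -5.5, -4.0]
opening: 0.152
```

```bash
python3 -m inch '[[-1,[0,-0.3,0],0],[-1,[0,-0.6,0],0],[-1,[0,-0.6,0],0]]';  python3 -m inch '[[-1,[0,-0.3,0],0],[-1,[0,-0.6,0],0],[-1,[0,-0.6,0],0]]'
```

```text
time: 32.6
eef_pos: [0.5803, -0.3599, 0.1036]
tcp_rot: [0.707, 0.707, 0.003, 0.01]
contact_force: [23.3, -8.4, -14.5]
opening: 0.149
time: 32.9
eef_pos: [0.5799, -0.3599, 0.1037]
tcp_rot: [0.708, 0.706, 0.007, 0.017]
contact_force: [40.8, -8.9, -23.1]
opening: 0.145
```

```bash
python3 -m inch '[[-1,[0,1.2,0],0],[-1,[0,1.2,0],0],[-0.2,[0,1.2,0],0],[-0.2,[0,1.2,0],0],[-0.2,[0,1.2,0],0],[-0.2,[0,1.2,-4],0],[-0.2,[0,1.2,-8],0],[-0.2,[0,1.2,-11],0],[-0.2,[-2,-4,-11],0],[-0.2,[-2,-8,-11],0],[-0.2,[-2,-13.4,-11],0],[-0.2,[-2,-13.4,-11],0],[-0.2,[-2,-13.4,-11],0]]'
python3 - <<'E'
from fit import *
im,K,M=snap('wrist','w10.png'); print(tool()[:3,3],proj(K,M,[.434,-.325,.108]))
E
```

```text
time: 34.2
eef_pos: [0.4339, -0.377, 0.2136]
tcp_rot: [0.707, 0.707, 0.0, 0.0]
contact_force: [0.4, -0.5, 0.2]
opening: 0.4
[ 0.4351446  -0.37731928  0.21406461] [313.40758789 157.55580709]
```

View pics/w10.png

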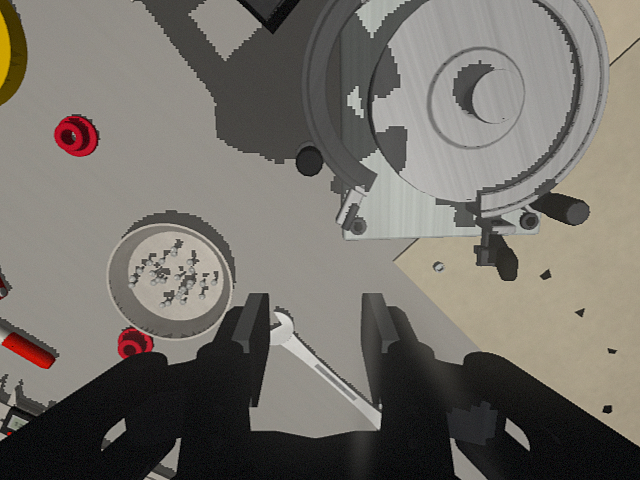

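The left post's top is at (310,161), about 2 mm from the estimate. The right half is shut round the lid with the lever upright at (495,258), and the knob is at (497,95).

```bash
python3 -m inch '[[-0.2,[5,-0.25,0],0],[-0.2,[5,-0.25,3],0],[-0.2,[5,-0.25,6],0],[-0.2,[5,-0.25,8.5],0],[-0.2,[5,-0.25,10],0],[-0.2,[5,-0.25,11],0],[-0.2,[5,-0.25,11],0],[-0.2,[5,-0.25,11],0],[-1,[5,-0.25,11],0],[-1,[5,-0.25,11],0],[-1,[5,-0.25,11],0],[-1,[5,-0.25,11],0]]' 30
```

```text
time: 35.45
eef_pos: [0.4326, -0.3284, 0.1048]
tcp_rot: [0.706, 0.708, -0.001, 0.001]
contact_force: [-5.0, -2.9, 4.2]
opening: 0.153
```

```bash
python3 -m inch '[[-1,[0,0,-0.1],0],[-1,[-0.55,0.69,-0.1],0],[-1,[-1.09,1.38,-0.1],0],[-1,[-1.53,2.05,-0.1],0],[-1,[-1.94,2.74,-0.1],0],[-1,[-2.3,3.45,-0.1],0],[-1,[-2.64,4.18,-0.1],0],[-1,[-2.85,4.7,-0.1],0],[-1,[-3.03,5.18,-0.1],0],[-1,[-3.15,5.56,-0.1],0],[-1,[-3.15,5.56,-0.1],0],[-1,[-3.15,5.56,-0.1],0]]';python3 -m inch '[[-1,[0,0.3,0],0],[-1,[0,0.6,0],0],[-1,[0,0.6,0],0]]'
```

```text
time: 36.65
eef_pos: [0.4882, -0.3604, 0.1049]
tcp_rot: [0.706, 0.708, -0.002, 0.002]
contact_force: [-2.0, -5.2, -0.3]
opening: 0.149
time: 36.95
eef_pos: [0.4897, -0.3609, 0.1047]
tcp_rot: [0.705, 0.709, -0.005, -0.003]
contact_force: [-17.9, -6.9, 6.9]
opening: 0.144
```

```bash
python3 -m inch '[[-1,[0,0.3,0],0],[-1,[0,0.3,0],0],[-1,[0,-0.6,0],0],[-0.2,[0,-0.6,0],0],[-0.2,[0,-0.6,0],0],[-0.2,[0,-0.6,0],0],[-0.2,[0,-0.6,-4],0],[-0.2,[0,-0.6,-8],0],[-1,[-2.65,4,-9],0],[-1,[-2.65,9.1,-9],0],[-1,[-2.65,9.1,-9],0],[-1,[-2.65,9.1,-9],0],[-1,[-2.65,9.1,-9],0],[-1,[-2.65,9.1,-9],0]]'
python3 - <<'E'
from h import *
im,K,M=snap('wrist','w11.png'); print(tool()[:3,3],proj(K,M,[.5495,-.3845,.125]))
im,K,M=snap('side','side2.png'); a,b=proj(K,M,[.5495,-.3845,.12]);print(a,b)
im=cv2.resize(im[170:370,320:520],None,fx=2.5,fy=2.5);w=cv2.imread('pics/w11.png')[100:480,150:450]
w=cv2.resize(w,None,fx=500/380,fy=500/380);cv2.imwrite('pics/c3.png',np.hstack([im,w])[:, :800])
E
```

```text
time: 38.35
eef_pos: [0.5844, -0.3843, 0.1941]
tcp_rot: [0.706, 0.708, -0.0, -0.001]
contact_force: [-0.2, 0.0, -0.1]
opening: -0.0
[ 0.58442077 -0.38455212  0.1942864 ] [241.69848831 271.70662685]
456.2033370362614 301.24695396101725
```

View pics/c3.png

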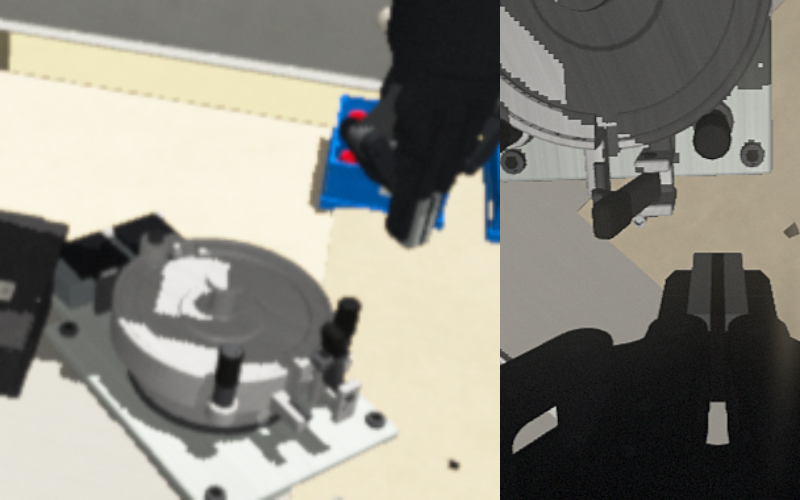

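The side crop shows the ring shut round the lid with both posts up. The wrist crop shows the lever upright, its tip at about (612,225), matching the prediction.

```bash
python3 -m inch '[[-1,[-0.25,0,3],0],[-1,[-0.25,0,5.5],0],[-1,[-0.25,0,6.7],0],[-1,[-0.25,0,6.7],0],[-1,[-0.25,-1,6.7],0],[-1,[-0.25,-2,6.7],0],[-1,[-0.25,-3.4,6.7],0],[-1,[-0.25,-4.2,6.7],0],[-1,[-0.25,-4.9,6.7],0],[-1,[-0.25,-5.5,7.1],0],[-1,[-0.25,-5.9,7.5],0],[-1,[-0.25,-6.9,8.5],0],[-1,[-0.25,-7.4,9],0],[-1,[-0.25,-7.4,9],0]]'; python3 -m inch '[[-1,[0,-0.2,0.25],0],[-1,[0,-0.3,0.5],0],[-1,[0,-0.4,0.75],0],[-1,[0,-0.4,0.75],0]]'
```

```text
time: 39.85
eef_pos: [0.5097, -0.3866, 0.1022]
tcp_rot: [0.707, 0.708, -0.0, -0.002]
contact_force: [-1.2, 0.0, 0.4]
opening: 0.0
time: 40.25
eef_pos: [0.5072, -0.3873, 0.0965]
tcp_rot: [0.706, 0.708, -0.0, -0.0]
contact_force: [-0.2, -1.0, 0.0]
opening: -0.004
```

```bash
python3 -m inch '[[-1,[0,0,0.1],0],[-1,[0,0,0.2],0],[-1,[0,0,0.2],0]]'; python3 -m inch '[[-1,[0,0,0.1],0],[-1,[0,0,0.2],0],[-1,[0,0,0.2],0]]'
```

```text
time: 40.55
eef_pos: [0.5074, -0.3875, 0.0958]
tcp_rot: [0.706, 0.708, -0.0, -0.0]
contact_force: [-1.9, 2.4, 5.3]
opening: -0.004
time: 40.85
eef_pos: [0.5081, -0.3877, 0.0955]
tcp_rot: [0.706, 0.708, 0.0, 0.001]
contact_force: [-2.0, 3.2, 10.6]
opening: -0.002
```

```bash
python3 -m inch '[[-1,[0,0,0.15],0],[-1,[0,0,0.3],0],[-1,[0,0,0.3],0],[-1,[0,0,-3],0],[-1,[0,0,-8],0],[-1,[0,0,-12],0],[-1,[-5,0,-15],0],[-1,[-5,0,-15],0],[-1,[-5,0,-15],0]]'
python3 - <<'E'
from h import *
im,K,M=snap('wrist','w12.png'); print(tool()[:3,3]); s,_,_=snap('side','side3.png')
w=cv2.resize(im[0:330,200:640],None,fx=400/440,fy=400/440)
a=cv2.resize(s[200:380,320:500],(400,400)); w=cv2.copyMakeBorder(w,0,400-w.shape[0],0,0,0)
cv2.imwrite('pics/c4.png',np.hstack([a,w]))
E
```

```text
time: 41.75
eef_pos: [0.5074, -0.4389, 0.2439]
tcp_rot: [0.707, 0.707, -0.0, 0.001]
contact_force: [-1.0, 0.2, -0.3]
opening: 0.003
[ 0.50702493 -0.43732101  0.24181511]
```

View pics/c4.png

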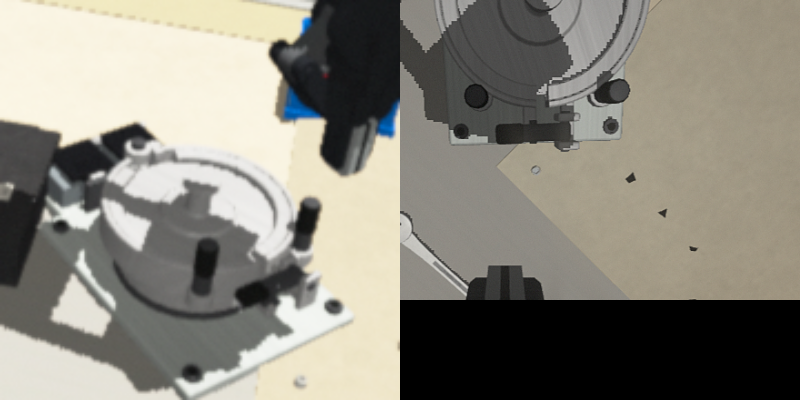

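Both crops show the lever flat across the gap, the ring shut, the lid level and both covers flat. I'll do one numeric check of the covers' near-edge positions.

```bash
python3 - <<'E'
from h import *
K=cam('wrist')[0]
for f in('w4.png','w8.png'):
    M=np.load(f'pics/{f}.npy');im=cv2.cvtColor(cv2.imread('pics/'+f),cv2.COLOR_BGR2GRAY)
    for s in(-.026,.026):
        x=.5335-s
        r=[]
        for q in(0,.6):
            r.append([proj(K,M,[x,-.1525-.039*np.cos(q)+.0025*0,.0455+.039*np.sin(q)])[0].round(),proj(K,M,[x,-.1525,.0455])[0].round()])
        v=int(proj(K,M,[x,-.17,.046])[1]); row=im[v-3:v+4].mean(0)[300:560]
        d=np.nonzero(row<45)[0]+300
        print(f,s,'shut/open near,far u:',r,'dark runs',[(g[0],g[-1]) for g in np.split(d,np.nonzero(np.diff(d)>3)[0]+1) if len(g)>15])
E
```

```text
w4.png -0.026 shut/open near,far u: [[np.float64(330.0), np.float64(383.0)], [np.float64(341.0), np.float64(383.0)]] dark runs []
w4.png 0.026 shut/open near,far u: [[np.float64(331.0), np.float64(386.0)], [np.float64(343.0), np.float64(386.0)]] dark runs [(np.int64(338), np.int64(389))]
w8.png -0.026 shut/open near,far u: [[np.float64(464.0), np.float64(521.0)], [np.float64(487.0), np.float64(521.0)]] dark runs [(np.int64(463), np.int64(527))]
w8.png 0.026 shut/open near,far u: [[np.float64(472.0), np.float64(532.0)], [np.float64(497.0), np.float64(532.0)]] dark runs [(np.int64(469), np.int64(536))]
```

The measured near edges are at u = 463 and 469. The shut prediction is 464 and 472, and the open one is 487 and 497, so both covers are held shut. Handing in.

```bash
python3 -c "
from h import *
s=status.get_state();print(s['time'],s['contact_force']);print(ctrl.sign_off())"
```

```text
41.85 [-0.15366079 -0.47497155 -0.81046748]
the job is handed in; nothing more can be done
None
```

The leak-test stand is ready, and I handed the job in at 41.9 s of the 210 s allowed. `sign_off` reports no verdict, so the results below are my own checks.

- **Sleeves:** all three sleeves on the bench are standing inside the chamber, as a wrist picture showed before the lid went on. I saw no fourth sleeve in the top view.
- **Covers:** I pressed both port covers until they stopped hard, at about 23 N. A wrist picture taken after that puts their near edges at columns 463 and 469. Shut they should be at 464 and 472, open at 487 and 497.
- **Lid:** it came to rest at the expected height. Its fitted centre is about 1 mm from the chamber's.
- **Ring and lever:** I pushed both halves against their stops and folded the lever flat. It stopped at about the 77 mm expected. The last side and wrist pictures show the ring shut, the lever flat and the gripper clear.
- **Left alone:** I never went close to the red cap or the oil bottle. I did not measure their positions again at the end.

Early hand-read centres of the chamber were about 3 mm off from the edge fit. I used the edge fit, and the lid went in without jamming.

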